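# Nudge a shampoo bar into its tin

## Robot

A 7-joint arm with a two-finger parallel gripper is mounted at the origin on the work surface. World frame = base frame: x ahead of the robot, y to its left, z up, the work surface at z = 0. Lengths are in m, angles in rad, forces in N, time in s.
With the tool pointing down it reaches from about 0.4 to 0.875 m from the base axis. Payload 19.3 kg.
Tool frame: the origin (TCP) lies midway between the tips of the shut fingers; the grasp point (between the pads) lies 19 mm behind it; z points along the fingers, y is the line along which they close (so a half turn about z gives the same grasp; the last joint's range is limited). The gripper opens to 85 mm and grips with 20 to 120 N. Pads are 22 mm wide; open, the fingers measure 114 mm over their backs; the gripper's body (76 mm by 85 mm) begins 54 mm behind the grasp point. The pads swing forward as they close: fully open they stand 13 mm farther back than shut.
Start: joints at [1.276, 0.521, -0.036, 1.599, 0.021, 1.021, -0.113], TCP at [0.139, -0.609, 0.231] pointing down, gripper open.
Joint ranges: [-2.91, 2.91], [-0.3, 2.13], [-1.5, 1.42], [0.17, 2.43], [-1.26, 4.41], [0.16, 1.93], [-2.52, 2.52]. Speed limits (rad/s): [1.89, 1.89, 2.39, 2.39, 3.01, 3.01, 3.01].

## Interface

Orientations are given as [roll, pitch, yaw] about the fixed x, y, z axes, in that order (R = Rz(yaw) Ry(pitch) Rx(roll)).
In Python, from workcell import telemetry, grab_frame, calibration, bot, outline_of, landmark_of gives the robot as it stands. The module is installed in compiled form; this text tells all that it offers.
- The arm moves only by the shell command python3 -m inch 'ROWS' [FORCE]. ROWS is JSON, a list of rows, each a list of 7 numbers: the shift along the tool's x, y, z in m, then the turn, a rotation vector about the tool's x, y, z in rad, then the closure, from 0 (fully open) to 1 (shut). A call has 1 to 5 rows; each row shifts and turns the commanded pose from where the row before left it, along the tool's axes as they then stand; what a row does not reach is not made up. A row lasts 1/10 s, in which the tool goes at most 50 mm and 8.59 degrees, less where a joint would pass 70% of its speed; a pose out of reach is approached as far as the arm can. A call is refused whole if a number of a shift passes 0.05 or a number of a turn 0.15, either way. A call with a gripper value outside its range is refused whole. The fingers move at their own pace and stop on an object; FORCE is the grip in N (left out, the last holds). Time passes only in rows, so rows that do not move let the fingers close. It gives the time, the measured TCP pose, the force, the opening and the grip force at its end, in the units of the state.
- telemetry.observe(): the state, without advancing time (a new reading comes with each control period).
- grab_frame(name): name is "scene" or "top"; returns the picture (400x640x3 uint8, red, green, blue); there is no depth.
- calibration(name): a dict with "fovy" (degrees; the focal length in pixels is half the picture's height over the tangent of half this angle, whatever the lens; pixels are square), "cx", "cy" (the principal point, pixels), "pose" (4x4, takes a point from camera to world coordinates). Camera axes: x right, y down, z forward; pixel columns grow to the right and rows downward; lengths in m; the calibration is good to about 2 mm. A picture is of the moment at which its call begins. calibration takes no time and is no camera call.
- bot.job_done(): hands the job in; it is judged then, once.
Trained networks look in the newest picture that a camera, given by its name, has taken for a name from the list of things; names that differ only in an ending like _2 or _b are one class to them, and where a whole thing is asked for, a point or a joint stands for the part that bears it (a point fixed in the world has none). Each returns a list of dicts, best first, with "score" (0 to 1); they miss things now and then, are a little off and sometimes report something else, mostly with a low value. They report only what shows in the picture. A call takes as long as a camera call. They do not tell look-alikes from the thing itself.
- outline_of(label, camera): "region" (400x640 bool, what is visible of it) and "rect" ([left, top, right, bottom] in pixels, round what is visible of it).
- landmark_of(label, camera): "xy" ([column, row] in pixels: a listed point, or the origin of a listed thing).
The state is a dict: "clock": time; "qpos": joint angles; "qd": joint speeds; "joint_efforts": joint torques, N m; "position": TCP position; "tool_rot": TCP orientation; "force": force on the tool from outside, world axes, zero at the start; "moment": the same for the moment, N m; "grip_width": finger opening in m; "finger_force": force on a finger pad.
Only numpy, scipy, OpenCV 4.12 (cv2) and the standard library are available. Lean on these libraries where they do the work, as an engineer would, in place of code of your own. Each camera call takes 0.05 s, during which the arm holds its last target. There are 200 camera calls.

## Task

The pink shampoo bar on the packing board belongs in the one open tin. It is fresh and dents easily, so do not pick it up or pinch it: gently nudge it along the board with your fingertips and over the tin's rim until it drops in and lies flat on the bottom. Leave the two tins with lids in their holes and everything beside the board where it is.

Things in the scene. Friction and masses are not known exactly. Their poses are not given: they have to be found in the camera images.
- bar: pink round shampoo bar, a flat disc 60 mm in diameter and 16 mm thick, about 50 g, lying loose and flat on the bare near part of the packing board. Origin at the centre of its underside, z up. It slides on the board and stops at once when no longer pushed.
- board: light wooden packing board fixed to the counter, 240 (its x) by 360 (its y) by 30 mm high. Origin: centre of its underside, on the counter; x points away from the robot's side, y to the left, z up. Three holes for tins in a row at x = +45 mm, y = -100, 0, +100 mm: one holds the open tin, two the lidded tins. The part with x below 0 is bare and level and holds only the bar; 40 mm of bare wood lie beyond the row.
- open_tin: open empty aluminium tin, sunk and held fast in one of the board's three holes: outside diameter 70 mm, inside diameter 66 mm (3 mm of play all round the bar), rim 0.5 mm below the board's top, inner floor 17 mm below the rim, so that a bar lying in it ends 1.5 mm below the board's top. Origin at the centre of its underside, 2 mm below the inner floor, z up.
- tin_floor (a point): centre of the open tin's inner floor, 17.5 mm below the top of the board, on the tin's axis
- tin_a: filled aluminium tin with its lid on (kraft label, lilac dot), standing loose in one of the board's holes. The lid is 73 mm in diameter and its top stands 10 mm above the board. Origin at the centre of the tin's underside. Bystander.
- tin_b: filled aluminium tin with its lid on (kraft label, mint dot), same sizes and origin as tin_a, in another of the holes. Bystander.
- lid: spare aluminium lid lying upturned on the counter just left of the board, 73 mm in diameter, 9.5 mm high; origin at the centre of its underside. Bystander.
- beaker: glass beaker standing on the counter beyond the lid, left of the board, 73 mm in diameter, 92 mm high, with a glass rod leaning out of it along its x axis to 180 mm high and 85 mm from its axis; origin at the centre of its underside. Bystander.
- dropper_a: amber dropper bottle with black bulb, 33 mm in diameter, 96 mm high, on the counter right of the board; origin at the centre of its underside. Bystander.
- dropper_b: second, equal amber dropper bottle, farther right; origin at the centre of its underside. Bystander.
- spatula: spatula with wooden handle lying on the counter right of the board, 250 mm long along its x (blade at +x, 65 mm wide), 20 mm high; origin at its middle, on the counter. Bystander.
There are look-alikes about, which are no part of the job. Of the things like the bar, leave any that is purple; of the rest the larger one is meant.

How it is judged:
By the outcome, as a careful person would: the job done as asked, in the order asked, and still so for the second after the job is handed in, with the robot touching nothing.
It also fails if it takes over 45 s, if anything falls off the work surface, if the arm or the gripper's body presses on something with over 40 N, if the wrist force passes 120 N, or if a joint passes its speed limit or range.

## Working session

There is one attempt and no reset: what is moved stays moved. The work goes in short steps, Python scripts to look and compute and a shell command to move; the robot and the scene stay as the last step left them, time stands still between calls to the robot, and variables do not carry over. Pictures are saved under pics/ and viewed, at most 10 in all, crops included, and the job is handed in when it is done.

```bash
mkdir -p pics
cat > h.py <<'E'
import numpy as np, cv2
from workcell import telemetry, grab_frame, calibration, bot, outline_of, landmark_of
def save(n,im): cv2.imwrite('pics/'+n,im[:,:,::-1])
def w(cam,px,z):
    c=calibration(cam);f=200/np.tan(np.radians(c['fovy'])/2);T=np.array(c['pose'])
    d=T[:3,:3]@np.array([(px[0]-c['cx'])/f,(px[1]-c['cy'])/f,1]);o=T[:3,3]
    return o+d*(z-o[2])/d[2]
def cen(r):
    m=cv2.moments(r.astype(np.uint8),True);return m['m10']/m['m00'],m['m01']/m['m00']
E
python3 - <<'E'
from h import *
for c in('top','scene'): 
    im=grab_frame(c); save(c+'0.png',im)
    print(c,calibration(c))
    for l,z in(('bar',.046),('board',.03),('open_tin',.0295),('tin_a',.04)):
        for r in outline_of(l,c): print(l,round(r['score'],2),r['rect'],cen(r['region']),w(c,cen(r['region']),z).round(4),r['region'].sum())
    print([(r['score'],r['xy'],w(c,r['xy'],.0125).round(4)) for r in landmark_of('tin_floor',c)])
    print([(r['score'],r['xy'],w(c,r['xy'],0).round(4)) for r in landmark_of('board',c)])
print(telemetry.observe())
E
```

```text
top {'fovy': 48.38249425747786, 'cx': 318.85345209064485, 'cy': 202.31984420013768, 'pose': array([[-0.02449166, -0.98876743,  0.14744195,  0.40354682],
       [-0.99963   ,  0.02247644, -0.01531874,  0.04790364],
       [ 0.0118327 , -0.14776258, -0.98895208,  1.01547696],
       [ 0.        ,  0.        ,  0.        ,  1.        ]])}
bar 0.95 [350.5, 272.5, 379.2, 301.2] (364.328, 285.496) [ 0.3656 -0.0602  0.046 ] 625
bar 0.86 [327.1, 201.1, 359.3, 226.8] (342.13722126929673, 215.23327615780445) [ 0.5183 -0.0175  0.046 ] 583
bar 0.66 [314.8, 269.2, 331.7, 285.6] (322.84397163120565, 278.01063829787233) [0.3836 0.0283 0.046 ] 282
board 0.65 [250.3, 140.1, 413.7, 246.8] (332.089946342841, 195.34142897486586) [0.5656 0.0025 0.03  ] 14164
open_tin 0.57 [364.8, 158.9, 390.9, 188.2] (376.37192474674384, 172.73516642547034) [ 0.6153 -0.0993  0.0295] 691
tin_a 0.65 [274.7, 153.0, 302.7, 183.7] (288.3978102189781, 169.55474452554745) [0.6247 0.0991 0.04  ] 822
tin_a 0.61 [316.8, 156.1, 349.6, 186.6] (332.8531468531468, 170.20839160839162) [ 6.21e-01 -3.00e-04  4.00e-02] 715
[(0.94, [373.9,
[... 1567 characters left out ...]
)]
{'clock': 0.7, 'qpos': array([ 1.27581529,  0.5213731 , -0.03630342,  1.59951578,  0.02120019,
        1.02113674, -0.11281929]), 'qd': array([-0.00093623,  0.00033848, -0.00105398,  0.00051915, -0.00022006,
       -0.00148909, -0.00072042]), 'joint_efforts': array([-1.13174006e-03, -9.26677752e+01,  1.97782248e+00, -3.70206964e+01,
        1.79984921e-02,  2.00806149e-03,  9.29377143e-05]), 'position': array([ 0.13927819, -0.60925644,  0.23130185]), 'tool_rot': array([-3.14154452e+00,  3.28301727e-06,  2.24722177e-01]), 'force': array([-0.58738315, -0.24522081,  1.1509701 ]), 'moment': array([-0.02694267, -0.015094  ,  0.02129712]), 'finger_force': 0.0, 'grip_width': 0.08556004181722762}
```

View pics/top0.png

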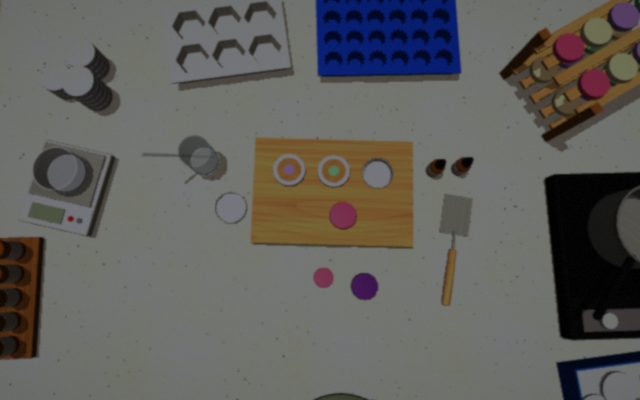

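View pics/scene0.png

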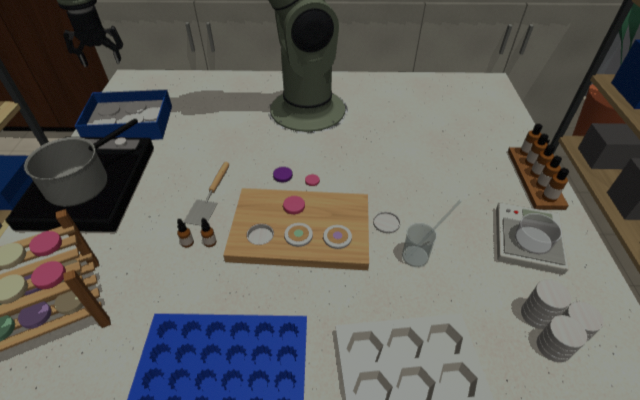

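The top view shows three candidates: pink on the board at (342,215), a smaller pink one on the counter at (323,278), and purple at (364,286). The larger pink one on the board fits. The open tin is at (377,173), the rightmost hole. Next I'll refine the positions and confirm in a crop.

Run:
```python
from h import *
for c in('top','scene'):
    im=grab_frame(c)
    hsv=cv2.cvtColor(im,cv2.COLOR_RGB2HSV)
    b=[r for r in outline_of('bar',c)]
    m=(((hsv[...,0]>165)|(hsv[...,0]<3))&(hsv[...,1]>110)).astype(np.uint8)
    n,l,s,ce=cv2.connectedComponentsWithStats(m)
    for i in range(1,n):
        if s[i,4]>60 and 250<ce[i][0]<420 and 130<ce[i][1]<300: print(c,'pink',s[i],ce[i].round(1),w(c,ce[i],.046).round(4))
    r=outline_of('board',c)[0]['region'].astype(np.uint8)
    q=cv2.minAreaRect(cv2.findContours(r,0,2)[0][0]); 
    if c=='top':
        P=np.array([w(c,p,.03)[:2] for p in cv2.boxPoints(q)]);print(P.round(4),P.mean(0))
        crop=im[130:310,240:480];save('crop1.png',cv2.resize(crop,None,fx=3.2,fy=3.2,interpolation=2))
    for t in ('tin_a','open_tin'):
        for r in outline_of(t,c):
            cc=cv2.minEnclosingCircle(cv2.findContours(r['region'].astype(np.uint8),0,2)[0][0])
            print(c,t,round(r['score'],2),cc,w(c,cen(r['region']),.04 if t=='tin_a' else .0295).round(4))
```

```text
top pink [330 202  26  27 561] [342.6 215. ] [ 0.5187 -0.0185  0.046 ]
top pink [314 268  19  19 275] [323.1 277.3] [0.3851 0.0277 0.046 ]
[[ 0.4629  0.186 ]
 [ 0.7053  0.1794]
 [ 0.6877 -0.1904]
 [ 0.4453 -0.1706]] [0.57529156 0.00111141]
top tin_a 0.86 ((288.45574951171875, 169.69468688964844), 16.094953536987305) [0.6251 0.0997 0.04  ]
top tin_a 0.6 ((332.9969787597656, 171.20782470703125), 16.238929748535156) [ 0.619  -0.0007  0.04  ]
top open_tin 0.69 ((376.5737609863281, 173.13934326171875), 15.15031909942627) [ 0.6145 -0.0999  0.0295]
scene pink [306 175  13  11 114] [311.9 179.7] [0.4264 0.0277 0.046 ]
scene pink [283 196  22  18 309] [293.5 204.6] [ 0.5259 -0.0191  0.046 ]
scene tin_a 0.75 ((337.0, 236.5), 14.705541610717773) [0.6284 0.0971 0.04  ]
scene tin_a 0.63 ((297.8928527832031, 233.5), 14.116105079650879) [ 0.6235 -0.0027  0.04  ]
scene open_tin 0.67 ((260.0, 233.0), 13.416507720947266) [ 0.6144 -0.1003  0.0295]
```

View pics/crop1.png

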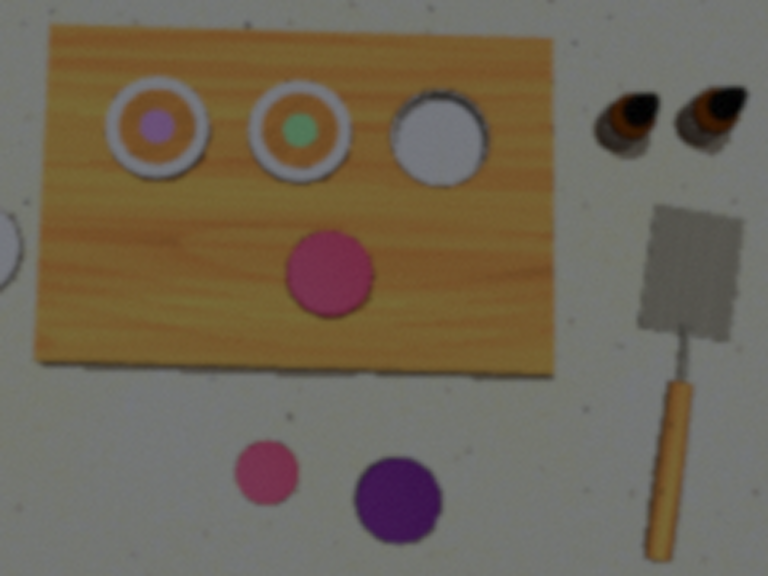

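The crop confirms it: the pink bar on the board at crop (330,274) is the larger pink one. The other pink one at (267,472) is smaller, and the third is purple. The open tin is at crop (440,139). The push runs from about (0.520,-0.019) to (0.615,-0.101), at -41°. I'll start by turning the tool to yaw 2.43, so that tool -x is the push direction, with the fingers partly closed.

```bash
python3 -m inch '[[0,0,0,0,0,-0.147,0.65],[0,0,0,0,0,-0.147,0.65],[0,0,0,0,0,-0.147,0.65],[0,0,0,0,0,-0.147,0.65],[0,0,0,0,0,-0.147,0.65]]' 20
python3 -m inch '[[0,0,0,0,0,-0.147,0.65],[0,0,0,0,0,-0.147,0.65],[0,0,0,0,0,-0.147,0.65],[0,0,0,0,0,-0.147,0.65],[0,0,0,0,0,-0.147,0.65]]'
python3 -m inch '[[0,0,0,0,0,-0.147,0.65],[0,0,0,0,0,-0.147,0.65],[0,0,0,0,0,-0.147,0.65],[0,0,0,0,0,-0.147,0.65],[0,0,0,0,0,-0.147,0.65]]'
```

```text
clock: 1.7
position: [0.1393, -0.6093, 0.2313]
tool_rot: [-3.142, -0.0, 0.966]
force: [0.3, -0.3, -0.0]
grip_width: 0.0302
finger_force: 0.0
clock: 2.2
position: [0.1392, -0.6093, 0.2313]
tool_rot: [-3.142, 0.0, 1.701]
force: [0.1, -0.4, -0.0]
grip_width: 0.0302
finger_force: 0.0
clock: 2.7
position: [0.1392, -0.6093, 0.2313]
tool_rot: [-3.142, 0.0, 2.436]
force: [0.5, -0.9, -0.4]
grip_width: 0.03
finger_force: 0.0
```

```bash
python3 -m inch '[[0,0.03,0,0,0,0,0.65],[0,0.04,0,0,0,0,0.65],[0,0.04,0,0,0,0,0.65],[0,0.04,0,0,0,0,0.65],[0,0.04,0,0,0,0,0.65]]'
python3 -m inch '[[0,0.04,0,0,0,0,0.65],[0.01,0.04,0,0,0,0,0.65],[0.015,0.04,0,0,0,0,0.65],[0.015,0.04,0,0,0,0,0.65],[0.015,0.04,0,0,0,0,0.65]]'
python3 -m inch '[[0.02,0.04,0,0,0,0,0.65],[0.02,0.04,0,0,0,0,0.65],[0.02,0.04,0,0,0,0,0.65],[0.02,0.04,0,0,0,0,0.65],[0.02,0.04,0,0,0,0,0.65]]'
python3 -m inch '[[0.012,0.04,0,0,0,0,0.65],[0.01,0.04,0,0,0,0,0.65],[0.01,0.026,0,0,0,0,0.65],[0,0,0,0,0,0,0.65]]'
```

```text
clock: 3.2
position: [0.2641, -0.4642, 0.2314]
tool_rot: [-3.141, 0.0, 2.429]
force: [0.5, -0.9, 0.8]
grip_width: 0.0296
finger_force: 0.0
clock: 3.7
position: [0.3527, -0.2765, 0.2314]
tool_rot: [-3.141, 0.0, 2.429]
force: [1.0, -0.7, -0.0]
grip_width: 0.0297
finger_force: 0.0
clock: 4.2
position: [0.4075, -0.0597, 0.2316]
tool_rot: [3.142, 0.001, 2.429]
force: [1.4, -0.4, 0.2]
grip_width: 0.0301
finger_force: 0.0
clock: 4.6
position: [0.4532, 0.0436, 0.2315]
tool_rot: [3.14, -0.001, 2.434]
force: [-0.6, -0.4, 1.0]
grip_width: 0.0301
finger_force: 0.0
```

```bash
python3 -m inch '[[-0.008,-0.002,0.04,0,0,0,0.65],[-0.008,-0.002,0.04,0,0,0,0.65],[0,0,0.04,0,0,0,0.65],[0,0,0.04,0,0,0,0.65],[0,0,0.015,0,0,0,0.65]]'
python3 -m inch '[[0,0,0.01,0,0,0,0.65],[0,0,0.007,0,0,0,0.65],[0,0,0.005,0,0,0,0.65],[0,0,0,0,0,0,0.65]]'
python3 - <<'E'
from h import *
im=grab_frame('scene');save('s2.png',cv2.resize(im[150:260,210:380],None,fx=4,fy=4,interpolation=2))
E
```

```text
clock: 5.1
position: [0.4602, 0.0257, 0.0534]
tool_rot: [-3.139, -0.003, 2.43]
force: [0.0, -0.0, 0.3]
grip_width: 0.03
finger_force: 0.0
clock: 5.5
position: [0.4621, 0.0262, 0.0345]
tool_rot: [3.141, 0.0, 2.43]
force: [-0.8, -0.5, 1.4]
grip_width: 0.0298
finger_force: 0.0
```

View pics/s2.png

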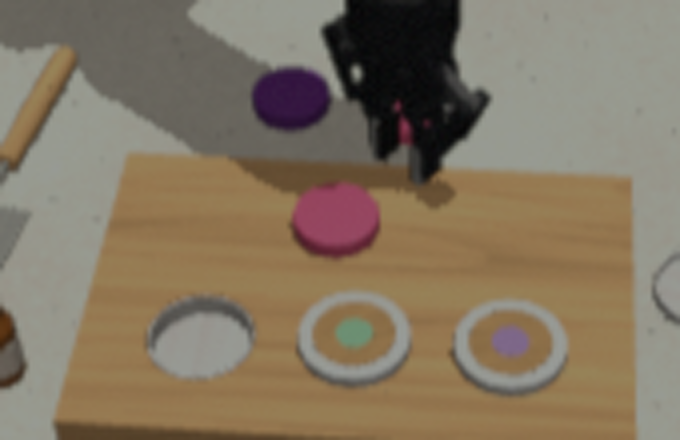

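The fingertips are low over the board behind the bar. In the crop, the bar is at (336,218), the tin at (202,338), and the purple look-alike has not moved. I'll lower slightly, line up and start nudging.

```bash
python3 -m inch '[[0,0.003,0.0025,0,0,0,0.65],[-0.01,0,0,0,0,0,0.65],[-0.01,0,0,0,0,0,0.65],[-0.01,0,0,0,0,0,0.65]]'
python3 -m inch '[[-0.006,0,0,0,0,0,0.65],[-0.006,0,0,0,0,0,0.65],[-0.006,0,0,0,0,0,0.65],[-0.006,0,0,0,0,0,0.65],[-0.006,0,0,0,0,0,0.65]]'
python3 - <<'E'
from h import *
for c in('top','scene'):
    im=grab_frame(c)
    hsv=cv2.cvtColor(im,cv2.COLOR_RGB2HSV)
    m=(((hsv[...,0]>165)|(hsv[...,0]<3))&(hsv[...,1]>110)).astype(np.uint8)
    n,l,s,ce=cv2.connectedComponentsWithStats(m)
    for i in range(1,n):
        if s[i,4]>40 and 250<ce[i][0]<420 and 130<ce[i][1]<300: print(c,s[i],ce[i].round(1),w(c,ce[i],.046).round(4))
p=telemetry.observe()['position']; print(p, p[:2]+.037*np.array([.7575,-.6529]))
E
```

```text
clock: 5.95
position: [0.4875, 0.0081, 0.0319]
tool_rot: [3.141, 0.0, 2.429]
force: [0.5, -0.1, -0.1]
grip_width: 0.0297
finger_force: 0.0
clock: 6.45
position: [0.5096, -0.0108, 0.0318]
tool_rot: [3.142, -0.0, 2.43]
force: [0.1, 0.4, 0.4]
grip_width: 0.03
finger_force: 0.1
top [314 268  19  19 274] [323.1 277.3] [0.3851 0.0278 0.046 ]
scene [307 175  12  11  98] [312.9 179.5] [0.4253 0.0306 0.046 ]
scene [276 200  23  20 336] [287.1 209.5] [ 0.5441 -0.0351  0.046 ]
[ 0.5097695  -0.01105158  0.03176129] [ 0.537797   -0.03520888]
```

```bash
python3 -m inch '[[-0.006,0,0,0,0,0,0.65],[-0.006,0,0,0,0,0,0.65],[-0.006,0,0,0,0,0,0.65],[-0.006,0,0,0,0,0,0.65],[-0.006,0,0,0,0,0,0.65]]'
python3 -m inch '[[-0.006,0,0,0,0,0,0.65],[-0.006,0,0,0,0,0,0.65],[-0.006,0,0,0,0,0,0.65],[-0.006,0,0,0,0,0,0.65],[-0.004,0,0,0,0,0,0.65]]'
python3 - <<'E'
from h import *
c='scene'
im=grab_frame(c)
hsv=cv2.cvtColor(im,cv2.COLOR_RGB2HSV)
m=(((hsv[...,0]>165)|(hsv[...,0]<3))&(hsv[...,1]>110)).astype(np.uint8)
n,l,s,ce=cv2.connectedComponentsWithStats(m)
for i in range(1,n):
    if s[i,4]>40 and 250<ce[i][0]<420 and 130<ce[i][1]<300: print(c,s[i],ce[i].round(1),w(c,ce[i],.046).round(4))
p=telemetry.observe()['position']; print(p, p[:2]+.037*np.array([.7575,-.6529]))
save('s3.png',cv2.resize(im[150:260,210:380],None,fx=4,fy=4,interpolation=2))
E
```

```text
clock: 7.05
position: [0.5324, -0.0305, 0.0318]
tool_rot: [3.142, -0.0, 2.43]
force: [0.0, -0.4, -0.3]
grip_width: 0.0297
finger_force: 0.1
clock: 7.55
position: [0.5536, -0.0488, 0.0318]
tool_rot: [3.142, 0.0, 2.429]
force: [0.2, -0.8, 0.1]
grip_width: 0.03
finger_force: 0.2
scene [306 175  13  11 115] [311.9 179.9] [0.4269 0.0278 0.046 ]
scene [261 211  23  21 360] [271.8 221.4] [ 0.5871 -0.0722  0.046 ]
[ 0.55387153 -0.04918478  0.03177188] [ 0.58189903 -0.07334208]
```

View pics/s3.png

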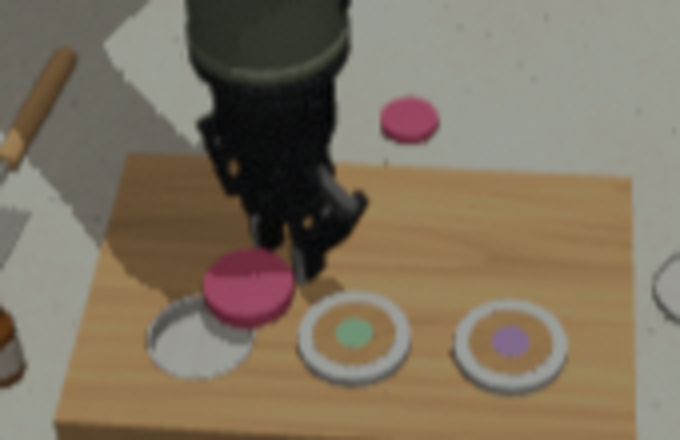

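The bar at crop (249,288) overhangs the near rim of the tin at (201,338) and is on line. I'll continue slowly.

```bash
python3 -m inch '[[-0.005,0,0,0,0,0,0.65],[-0.005,0,0,0,0,0,0.65],[-0.005,0,0,0,0,0,0.65],[-0.005,0,0,0,0,0,0.65],[-0.005,0,0,0,0,0,0.65]]'
python3 -m inch '[[-0.004,0,0,0,0,0,0.65],[-0.004,0,0,0,0,0,0.65],[-0.003,0,0,0,0,0,0.65],[0,0,0,0,0,0,0.65]]'
python3 - <<'E'
from h import *
c='scene'
im=grab_frame(c)
p=telemetry.observe()['position']; print(p, p[:2]+.037*np.array([.7575,-.6529]))
save('s4.png',cv2.resize(im[150:260,210:380],None,fx=4,fy=4,interpolation=2))
E
```

```text
clock: 8.1
position: [0.5724, -0.065, 0.0318]
tool_rot: [3.142, -0.0, 2.43]
force: [-1.0, 0.5, 0.2]
grip_width: 0.03
finger_force: 0.2
clock: 8.5
position: [0.5806, -0.0722, 0.0318]
tool_rot: [3.142, 0.0, 2.429]
force: [0.2, -0.4, 0.9]
grip_width: 0.0303
finger_force: 0.0
[ 0.58048138 -0.07202267  0.03177705] [ 0.60850888 -0.09617997]
```

View pics/s4.png

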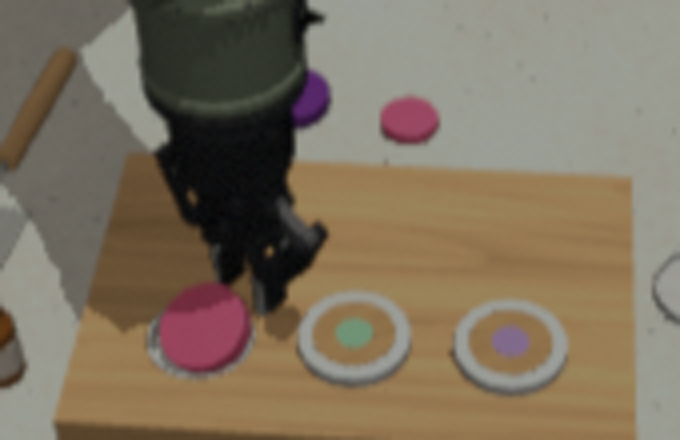

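The bar at crop (205,328) has tipped into the tin, but its trailing edge still seems to be on the rim. I'll nudge a few mm more.

```bash
python3 -m inch '[[-0.003,0,0,0,0,0,0.65],[-0.003,0,0,0,0,0,0.65],[-0.002,0,0,0,0,0,0.65],[0,0,0,0,0,0,0.65]]'
python3 - <<'E'
from h import *
c='scene'
im=grab_frame(c)
p=telemetry.observe()['position']; print(p, p[:2]+.037*np.array([.7575,-.6529]))
save('s5.png',cv2.resize(im[190:260,220:320],None,fx=7,fy=7,interpolation=2))
E
```

```text
clock: 8.95
position: [0.5867, -0.0774, 0.0318]
tool_rot: [3.142, 0.0, 2.429]
force: [0.2, 0.2, 0.2]
grip_width: 0.03
finger_force: 0.0
[ 0.58650994 -0.07726862  0.0317775 ] [ 0.61453744 -0.10142592]
```

View pics/s5.png

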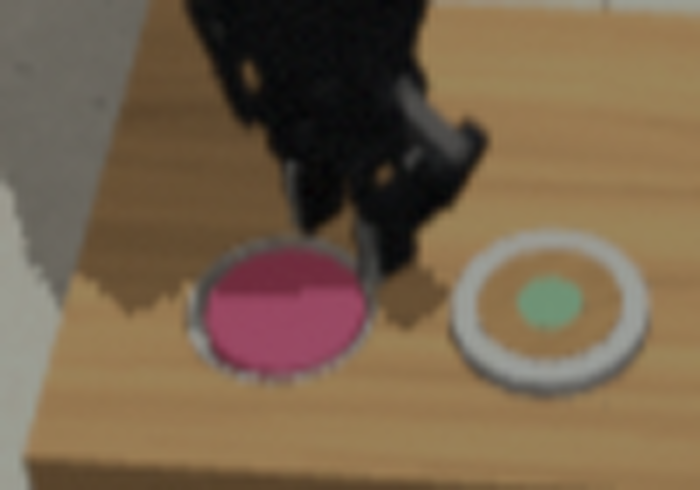

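The bar now appears to lie inside the rim at crop (287,312). I'll back off, rise clear and check.

```bash
python3 -m inch '[[0.005,0,0,0,0,0,0.65],[0.01,0,0,0,0,0,0.65],[0.01,0,-0.01,0,0,0,0.65],[0.01,0,-0.03,0,0,0,0.65],[0.02,0,-0.04,0,0,0,0.65]]'
python3 -m inch '[[0.04,0,-0.04,0,0,0,0.65],[0.04,0,-0.04,0,0,0,0.65],[0.02,0,-0.03,0,0,0,0.65],[0,0,0,0,0,0,0.65],[0,0,0,0,0,0,0.65]]'
python3 - <<'E'
from h import *
a=grab_frame('scene')[190:260,220:330]; b=grab_frame('top')[135:205,270:380+0]
b=grab_frame('top')[135:205,290:400]
save('s6.png',cv2.resize(np.vstack([a,b]),None,fx=4.2,fy=4.2,interpolation=2))
E
```

```text
clock: 9.5
position: [0.5434, -0.0407, 0.1122]
tool_rot: [-3.14, -0.002, 2.43]
force: [0.6, -0.2, 1.3]
grip_width: 0.0298
finger_force: 0.0
clock: 10.0
position: [0.4758, 0.0182, 0.2134]
tool_rot: [3.142, 0.002, 2.43]
force: [0.5, -0.4, -0.6]
grip_width: 0.0299
finger_force: 0.0
```

View pics/s6.png

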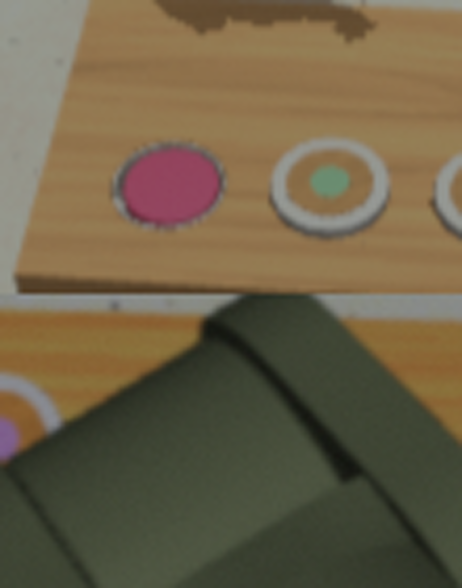

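The scene view shows the bar at (171,185) in the crop, inside the rim on all sides and with the same ellipse shape as the rim, so it lies flat. The tin beside it has not moved, and the arm is clear. I'll hand the job in.

```bash
python3 -c "
from workcell import bot
print(bot.job_done())"
```

```text
the job is handed in; nothing more can be done
None
```

The larger pink bar was nudged over the rim into the open tin and looks flat inside it; the arm is clear, nothing else in view appeared to move, and the job is handed in after about 10 s of robot time.

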